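# Put the gas meter on charge in the double-latched charging box

## Task

Put the yellow gas meter on charge in the red-hooded charging box: turn the wing latch on the hood a quarter turn, lift the hood a little by its front lip until the hidden safety catch holds it, feel along under the lip for the catch's tab and push it aside while you raise the hood, without forcing it, and swing the hood all the way back. Then lay the meter, screen up, on the sloped cradle inside with its button end slid fully down against the stop, let go of it and leave the hood standing open; do not shove the strip carton beside it about.

Things in the scene. Friction and masses are not known exactly. Their poses are not given: they have to be found in the camera images.
- charger_box: Fixed grey box, 160 x 230 mm, walls 4 mm, rim 95 mm high; red hood on top, black wing latch on its low front deck. Origin: centre of the underside; x points from the front (lip) to the hinge, y along the lip, z up. Front wall's outer face at x = -80 mm; hinge line along y at x = 84, z = 95 mm. Inside width 222 mm, all free beside the cradle.
- hood (a joint): Hood hinge, rad: 0 shut, 1.85 fully back; past 1.5 counts as open. Stiff hinge: the hood stays where it is left; lifting the lip takes about 5 N. Deck top is 100 mm high, the dome behind it 135 mm. With the wing turned it lifts freely to about 0.085 rad (lip 16 mm up), where the safety catch holds it; past 0.14 it is clear of the catch.
- hood_lip (a point): Middle of the lower outer edge of the hood's lip, which moves with the hood. Shut: 28 mm in front of the front wall and 68 mm above the table. The lip is a channel along the whole 236 mm front, its foot reaching back to 20 mm from the wall; a finger comes up under it from in front, tool tipped about 45 deg with the tips towards the wall.
- catch_lever (a joint): Safety catch, rad: 0 holding (spring return), 0.70 pushed right over; above 0.63 the hood is free. Its black tab, 6 mm wide in y and 9 mm in x, hangs 9 to 18 mm before the front wall, lower end 54 mm above the table, hidden by the lip, anywhere from y = -45 to +50 mm of the box. It yields only to a push towards +y: about 18 mm, 3 to 10 N, then hits its end.
- wing (a joint): Wing latch, rad: near 0 latched (wing along the box's y), 1.5 its end stop; turns anticlockwise seen from above; the hood is released above 1.2. It stays where it is left.
- wing_grip (a point): Centre of the black wing, 46 mm long, 9 mm thick, 20 mm tall, on the deck's middle line at x = -60 mm of the box, 118 mm above the table with the hood shut. 37 mm clear to the dome behind it.
- gas_meter: Yellow gas meter, 112 x 62 x 32 mm, 0.2 kg, loose on the table, screen up. Origin: centre of its underside; x along its length towards the screen end, z up through the screen. Grasp it across its 62 mm.
- meter_foot (a point): Middle of the lower edge of the meter's button end, 56 mm from its origin towards -x of the meter; the charge contacts are there.
- cradle_stop (a point): Where meter_foot must come: lower end of the cradle's bed, at the middle of its stop; x = -36 mm, z = 45 mm of the box. The bed, 46 mm wide and 112 mm long, rises 20 deg from here towards the hinge. The stop is 12 mm high; two cheeks, 70 mm apart, 16 mm high, reach 20 mm up the slope from it.
- strip_carton: White and green carton, 62 x 115 x 32 mm, lying on the table near the meter; leave it alone. Origin: centre of its underside.

How it is judged:
On the way, in this order (a step that is already met when the one before it is completed fails the run):
1. the wing latch is turned and the hood is still down (value of joint wing above 1.2 rad and value of joint hood below 0.03 rad), for 0.1 s.
2. the safety catch is pushed aside, not forced, with the hood lifted a little (value of joint catch_lever above 0.45 rad and value of joint hood between 0.03 and 0.16 rad), for 0.05 s.
3. the hood is swung open (value of joint hood above 1.5 rad), for 0.2 s.
At the end, for the whole second after the job is handed in: the hood stands open past 1.5 rad; the meter lies released and at rest on the cradle, screen up, its slope 0.27 to 0.43 rad (the bed is 0.35), in line with the bed within 0.12 rad, the foot of its button end within 8 mm of the stop (value of joint hood above 1.5 rad and distance between meter_foot and cradle_stop below 0.008 m and angle between gas_meter's own z axis and vertical between 0.27 and 0.43 rad and angle between the y axis of gas_meter and the y axis of charger_box, either way round below 0.12 rad and linear speed of gas_meter below 0.02 m/s); the robot touches nothing.
It fails at once if the strip carton is shoved away (distance of strip_carton from where it was at the start of the episode above 0.04 m).
It also fails if it takes over 64 s, if anything falls off the work surface, if the arm or the gripper's body presses on something with over 40 N, if the wrist force passes 120 N, or if a joint passes its speed limit or range.

## Robot

A 7-joint arm with a two-finger parallel gripper is mounted at the origin on a cart in front of the work surface, level with it; the furniture and walls round the work are solid. World frame = base frame: x ahead of the robot, y to its left, z up, the work surface at z = 0. Lengths are in m, angles in rad, forces in N, time in s.
With the tool pointing down it reaches from about 0.4 to 0.85 m from the base axis. Payload 10.4 kg.
Tool frame: the origin (TCP) lies between the finger pads, 19 mm behind the fingertips; this is the grasp point; z points along the fingers, y is the line along which they close (so a half turn about z gives the same grasp; the last joint's range is limited). The gripper opens to 87 mm and grips with 3 to 60 N. Pads are 19 mm wide; open, the fingers measure 117 mm over their backs; the gripper's body (75 mm by 190 mm) begins 51 mm behind the grasp point.
Start: joints at [1.129, 0.332, -0.065, 1.46, 0.022, 1.35, -0.088], TCP at [0.254, -0.571, 0.241] pointing down, gripper open.
Joint ranges: [-2.6, 2.6], [-0.5, 2.12], [-1.47, 1.34], [0.16, 2.42], [-1.27, 4.41], [0.06, 2.06], [-2.6, 2.6]. Speed limits (rad/s): [2.22, 2.22, 2.79, 2.79, 3.14, 3.14, 3.14].

## Interface

Orientations are given as a unit quaternion [x, y, z, w].
In Python, from bench import r, optics gives the robot as it stands.
- The arm moves only by the shell command python3 -m pendant 'ROWS' [FORCE]. ROWS is JSON, a list of rows, each a list of 7 numbers: the closure, from -1 (fully open) to 1 (shut), then the shift along the tool's x, y, z scaled (see below), then the turn, a rotation vector about the tool's x, y, z scaled (see below). In form: [[grip, x, y, z, rx, ry, rz], ...]. A call has 1 to 8 rows; each row is the pose to reach, as a shift and turn from the pose commanded when the call began, along the tool's axes at that moment; what a row does not reach only later rows make up. The controller multiplies each number of a shift by 0.3 m and each number of a turn by 120 degrees. A row lasts 1/8 s, in which the tool goes at most 62.5 mm and 10.7 degrees, less where a joint would pass 70% of its speed; a pose out of reach is approached as far as the arm can. A call with a number of a shift or a turn outside -1 to 1 is refused whole. A call with a gripper value outside its range is refused whole. The fingers move at their own pace and stop on an object; FORCE is the grip in N (left out, the last holds). Time passes only in rows, so rows that repeat a pose let the fingers close. It gives the time, the measured TCP pose, the force, the opening and the grip force at its end, in the units of the state.
- r.read_state(): the state, without advancing time (a new reading comes with each control period).
- optics.camera(name): name is "scene" or "top" or "wrist"; returns a dict with "pixels" (480x640x3 uint8, red, green, blue), "vfov" (degrees; the focal length in pixels is half the picture's height over the tangent of half this angle, whatever the lens; pixels are square), "cx", "cy" (the principal point, pixels), "rvec" (rotation vector, rad) and "tvec" (3), from world to camera coordinates, as OpenCV has them. Camera axes: x right, y down, z forward; pixel columns grow to the right and rows downward; lengths in m; the calibration is good to about 2 mm. A picture is of the moment at which its call begins. There is no depth.
- r.close_job(): hands the job in; it is judged then, once.
The state is a dict: "time": time; "joint_positions": joint angles; "joint_vel": joint speeds; "joint_torque": joint torques, N m; "ee_pos": TCP position; "eef_rot": TCP orientation; "ft_force": force on the tool from outside, world axes, zero at the start; "torque": the same for the moment, N m; "width": finger opening in m; "grip_force": force on a finger pad.
Only numpy, scipy, OpenCV 4.12 (cv2) and the standard library are available. Lean on these libraries where they do the work, as an engineer would, in place of code of your own. Each camera call takes 0.05 s, during which the arm holds its last target. There are 200 camera calls.

## Working session

There is one attempt and no reset: what is moved stays moved. The work goes in short steps, Python scripts to look and compute and a shell command to move; the robot and the scene stay as the last step left them, time stands still between calls to the robot, and variables do not carry over. Pictures are saved under pics/ and viewed, at most 10 in all, crops included, and the job is handed in when it is done.

```bash
ls; mkdir -p pics; cat > h.py <<'E'
import numpy as np, cv2, json
from scipy.spatial.transform import Rotation as R
from bench import r, optics
def snap(name,fn):
    c=optics.camera(name); cv2.imwrite('pics/'+fn+'.png',c['pixels'][:,:,::-1])
    m={k:np.asarray(c[k]).tolist() for k in ('vfov','cx','cy','rvec','tvec')}
    json.dump(m,open('pics/'+fn+'.json','w')); return c
def cal(fn):
    c=json.load(open('pics/'+fn+'.json')); f=240/np.tan(np.radians(c['vfov'])/2)
    return c,f,R.from_rotvec(np.array(c['rvec']).ravel()).as_matrix(),np.array(c['tvec']).ravel()
def ray(fn,uv,z):
    c,f,M,t=cal(fn); o=-M.T@t; d=M.T@np.array([(uv[0]-c['cx'])/f,(uv[1]-c['cy'])/f,1]); return o+d*(z-o[2])/d[2]
def proj(fn,P):
    c,f,M,t=cal(fn); p=np.atleast_2d(P)@M.T+t; return np.c_[c['cx']+f*p[:,0]/p[:,2],c['cy']+f*p[:,1]/p[:,2]]
def st():
    s=r.read_state(); return s
def goto(p,Rm):
    """print row numbers to reach tcp p, rotation Rm (from measured pose)"""
    s=st(); R0=R.from_quat(s['eef_rot']); d=R0.inv().apply(np.array(p)-s['ee_pos'])/0.3
    w=(R0.inv()*Rm).as_rotvec()/np.radians(120)
    print('row',np.round(d,4).tolist(),np.round(w,4).tolist(),'t',round(s['time'],2))
E
python3 - <<'E'
from h import *
for n in('scene','top','wrist'): snap(n,n+'0')
for n in('scene0','top0'):
    c,f,M,t=cal(n);print(n,c,f,-M.T@t)
s=st();print(s)
E
```

```text
pics
scene0 {'vfov': 44.37029371771697, 'cx': 328.0396575441383, 'cy': 240.2333020558462, 'rvec': [0.9656347947509165, -2.049935843698549, 1.3516932202181555], 'tvec': [0.38753143981524274, 0.21748108401187943, 1.020217714362424]} 588.5381265418491 [-0.43656923  0.82849328  0.60110649]
top0 {'vfov': 54.36286028196245, 'cx': 321.3721150050796, 'cy': 242.7586477796621, 'rvec': [2.120238962701978, -2.179654867190691, 0.18076074833971426], 'tvec': [0.09227430096269283, 0.5047286242216281, 0.8812568236224845]} 467.36201649641527 [0.36867926 0.0951947  0.94598768]
{'time': 0.15, 'joint_positions': array([ 1.12941516,  0.33271041, -0.06471544,  1.46075817,  0.0216071 ,
        1.34993529, -0.0884872 ]), 'joint_vel': array([-1.25348686e-03, -8.52288716e-04, -1.13303603e-03, -2.49451856e-03,
        1.26090280e-03,  3.29388983e-05,  6.89866708e-05]), 'joint_torque': array([ 1.19753331e-03, -6.23635912e+01,  2.49176711e-02, -3.90142965e+01,
       -6.13398291e-02,  3.71381908e-02,  1.07680437e-04]), 'ee_pos': array([ 0.25404202, -0.57072325,  0.24064226]), 'eef_rot': array([ 9.78152830e-01,  2.07886337e-01, -1.41390279e-04, -5.39522195e-04]), 'ft_force': array([ 0.1923141 , -0.4297256 , -0.51970767]), 'torque': array([ 0.01532206, -0.03133966,  0.01185819]), 'grip_force': 0.0, 'width': 0.08694468964816736}
```

View pics/top0.png

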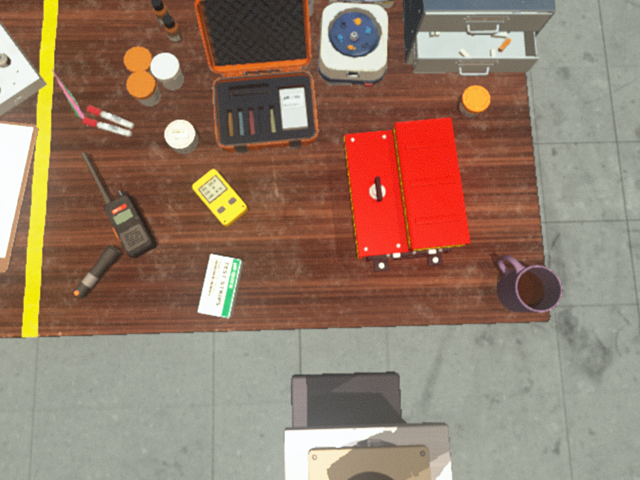

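View pics/scene0.png

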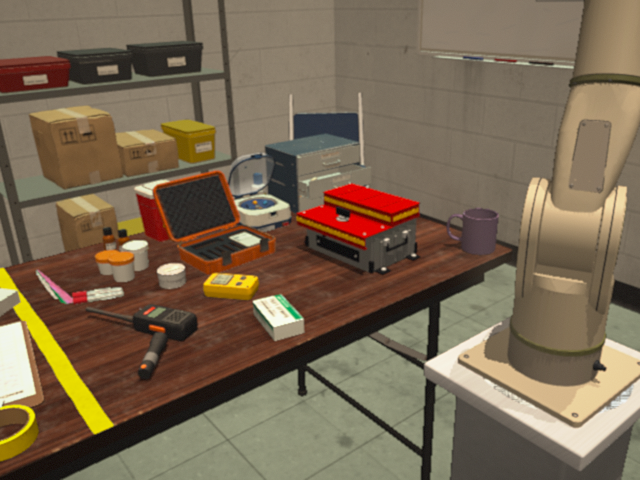

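```bash
python3 - <<'E'
import cv2
im=cv2.imread('pics/top0.png')
a=cv2.resize(im[110:280,335:480],None,fx=4,fy=4,interpolation=cv2.INTER_CUBIC)[:600]
cv2.imwrite('pics/c1.png',cv2.resize(im[112:272,335:480],None,fx=3.75,fy=3.75,interpolation=cv2.INTER_CUBIC))
cv2.imwrite('pics/c2.png',cv2.resize(im[160:325,180:260],None,fx=3.6,fy=3.6,interpolation=cv2.INTER_CUBIC))
E
```

```text
(no output)
```

View pics/c1.png

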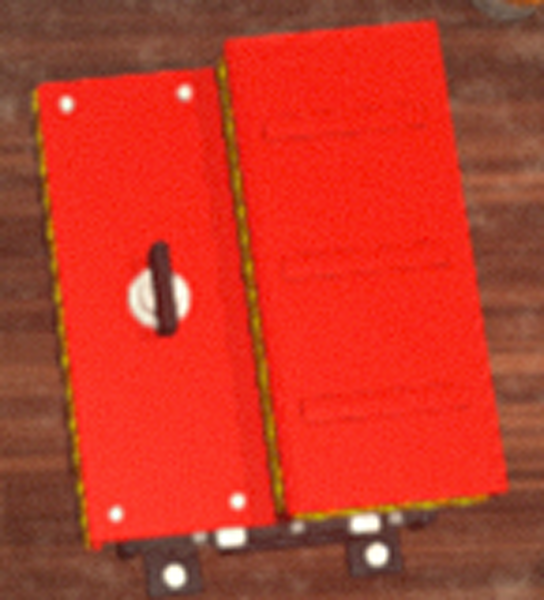

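View pics/c2.png

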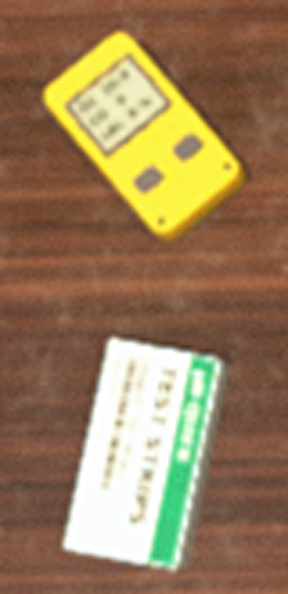

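```bash
python3 - <<'E'
from h import *
def c1(u,v): return (335+u/3.75,112+v/3.75)
def c2(u,v): return (180+u/3.6,160+v/3.6)
P={}
for n,uv,z in [('f+',c1(37,85),.1),('f-',c1(89,540),.1),('d1',c1(226,42),.135),('d2',c1(436,22),.135),('d3',c1(507,488),.135),('d4',c1(288,513),.135),('wing',c1(163,288),.126),('w1',c1(158,243),.128),('w2',c1(168,333),.128)]:
    P[n]=ray('top0',uv,z); print(n,P[n].round(4))
yv=P['f+']-P['f-'];print('len',np.linalg.norm(yv),np.degrees(np.arctan2(yv[1],yv[0])))
yv=P['d2']-P['d3'];print('len',np.linalg.norm(yv),np.degrees(np.arctan2(yv[1],yv[0])))
yv=P['d1']-P['d4'];print('len',np.linalg.norm(yv),np.degrees(np.arctan2(yv[1],yv[0])))
yv=P['w1']-P['w2'];print('wlen',np.linalg.norm(yv),np.degrees(np.arctan2(yv[1],yv[0])))
m=[ray('top0',c2(*q),.031) for q in [(120,30),(43,92),(165,234),(242,168)]]
print(np.round(m,4)); m=np.array(m)
print('sizes',np.linalg.norm(m[0]-m[1]),np.linalg.norm(m[1]-m[2]),np.linalg.norm(m[2]-m[3]),np.linalg.norm(m[3]-m[0]))
d=(m[0]+m[1]-m[2]-m[3])/2;print('meter c',m.mean(0),np.degrees(np.arctan2(d[1],d[0])))
k=np.array([ray('top0',c2(*q),.032) for q in [(113,337),(220,357),(168,570),(62,548)]]);print('carton',k.round(3),k.mean(0))
E
```

```text
f+ [0.7041 0.0289 0.1   ]
f- [0.4713 0.012  0.1   ]
d1 [ 0.7101 -0.0615  0.135 ]
d2 [ 0.718  -0.1652  0.135 ]
d3 [ 0.4864 -0.1824  0.135 ]
d4 [ 0.4773 -0.0784  0.135 ]
wing [ 0.5897 -0.0262  0.126 ]
w1 [ 0.6116 -0.0246  0.128 ]
w2 [ 0.5668 -0.0273  0.128 ]
len 0.23334061309796986 4.152144615634386
len 0.23226991714214906 4.234111012563077
len 0.23337367786685595 4.1482445578550164
wlen 0.04479310805353715 3.477153657555086
[[0.6662 0.2923 0.031 ]
 [0.6313 0.335  0.031 ]
 [0.5488 0.2669 0.031 ]
 [0.585  0.2243 0.031 ]]
sizes 0.05507608329887319 0.10694673972767654 0.05587891654339649 0.10587891767297439
meter c [0.60782408 0.27961743 0.031     ] 39.74993739688813
carton [[0.492 0.295 0.032]
 [0.48  0.237 0.032]
 [0.366 0.265 0.032]
 [0.379 0.321 0.032]] [0.42906551 0.27937967 0.032     ]
```

```bash
cat >> h.py <<'E'
C=np.array([.595,-.0866,0]); YB=np.radians(4.17)
by=np.array([np.cos(YB),np.sin(YB),0]); bx=np.array([by[1],-by[0],0]); Z=np.array([0,0,1.])
def B(x,y,z): return C+bx*x/1000+by*y/1000+Z*z/1000
def ori(z,y):
    z=np.array(z)/np.linalg.norm(z); y=np.array(y)-z*np.dot(z,y); y/=np.linalg.norm(y)
    return R.from_matrix(np.c_[np.cross(y,z),y,z])
def tb():
    s=st(); d=np.array(s['ee_pos'])-C; F=np.array(s['ft_force'])
    print('tcp box mm',(np.array([d@bx,d@by,d[2]])*1000).round(1),'F box',np.round([F@bx,F@by,F[2]],1),'w',round(s['width']*1000,1),'t',round(s['time'],2),'q',np.round(s['joint_positions'],2))
E
python3 - <<'E'
from h import *
goto(B(-60,0,200),ori(-Z,bx)); tb()
E
```

```text
row [1.7624, -1.2, 0.1367] [-0.0005, 0.0001, 0.1652] t 0.15
tcp box mm [ 458.  -375.3  240.6] F box [ 0.4  0.2 -0.5] w 86.9 t 0.15 q [ 1.13  0.33 -0.06  1.46  0.02  1.35 -0.09]
```

```bash
python3 -m pendant '[[0.31,0.88,-0.6,-0.1,0,0,0.08],[0.31,0.88,-0.6,-0.1,0,0,0.08],[0.31,0.88,-0.6,-0.1,0,0,0.08],[0.31,0.88,-0.6,-0.1,0,0,0.08],[0.31,0.88,-0.6,-0.1,0,0,0.08],[0.31,0.88,-0.6,-0.1,0,0,0.08],[0.31,0.88,-0.6,-0.1,0,0,0.08]]' 20; python3 - <<'E'
from h import *
goto(B(-60,0,200),ori(-Z,bx)); tb()
E
```

```text
time: 1.02
ee_pos: [0.4221, -0.2992, 0.2711]
eef_rot: [0.992, 0.126, -0.0, 0.0]
ft_force: [0.1, -0.4, 0.1]
width: 0.0318
grip_force: 0.0
row [0.7707, -0.7393, 0.2367] [0.0001, 0.0002, 0.0856] t 1.02
tcp box mm [ 199.5 -187.9  271.1] F box [0.4 0.  0.1] w 31.8 t 1.02 q [ 0.78  0.09 -0.26  1.69  0.03  1.37 -0.81]
```

```bash
python3 -m pendant '[[0.31,0.771,-0.739,0.237,0,0,0.0856],[0.31,0.771,-0.739,0.237,0,0,0.0856],[0.31,0.771,-0.739,0.237,0,0,0.0856],[0.31,0.771,-0.739,0.237,0,0,0.0856],[0.31,0.771,-0.739,0.237,0,0,0.0856],[0.31,0.771,-0.739,0.237,0,0,0.0856],[0.31,0.771,-0.739,0.237,0,0,0.0856],[0.31,0.771,-0.739,0.237,0,0,0.0856]]'; python3 - <<'E'
from h import *
goto(B(-60,0,122),ori(-Z,bx)); tb(); snap('wrist','w1')
print(proj('w1',[B(-60,0,128),B(-60,23,128),B(-60,-23,128),B(-108,118,100),B(-108,-118,100)]).round())
E
```

```text
time: 2.02
ee_pos: [0.5908, -0.0298, 0.2]
eef_rot: [0.999, 0.034, -0.0, 0.001]
ft_force: [1.0, -0.1, -0.7]
width: 0.03
grip_force: 0.0
row [0.0004, -0.0103, 0.2599] [0.0005, 0.0003, -0.0019] t 2.02
tcp box mm [-5.7e+01 -1.0e-01  2.0e+02] F box [ 0.2  1.  -0.7] w 30.0 t 2.02 q [ 0.36  0.32 -0.48  1.59  0.15  1.27 -1.64]
[[321. 269.]
 [320. 230.]
 [321. 305.]
 [235.  55.]
 [258. 407.]]
```

View pics/w1.png

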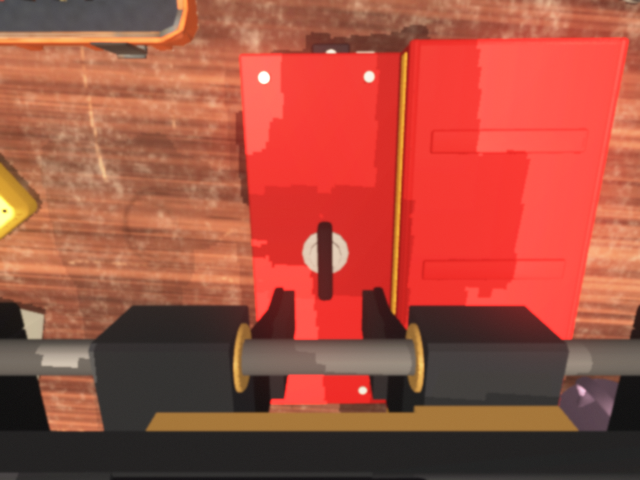

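```bash
sed -i 's/^def B/C=C+.0015*bx+.0015*by\ndef B/' h.py; python3 -m pendant '[[0.31,0.005,0,0.26,0,0,0],[0.31,0.005,0,0.26,0,0,0],[0.31,0.005,0,0.26,0,0,0],[1,0.005,0,0.26,0,0,0],[1,0.005,0,0.26,0,0,0],[1,0.005,0,0.26,0,0,0]]' 20; python3 - <<'E'
from h import *
tb()
E
```

```text
time: 2.82
ee_pos: [0.5934, -0.0275, 0.1235]
eef_rot: [0.999, 0.036, 0.001, 0.001]
ft_force: [-0.8, -2.5, 6.3]
width: 0.0184
grip_force: 20.0
tcp box mm [-60.5   1.2 123.5] F box [ 2.4 -0.9  6.3] w 18.4 t 2.83 q [ 0.35  0.4  -0.47  1.67  0.19  1.12 -1.67]
```

```bash
python3 -m pendant '[[0.4,0,0,0,0,0,0],[0.4,0,0,-0.02,0,0,0],[0.4,0,0,-0.02,0,0,0],[1,0,0,-0.02,0,0,0],[1,0,0,-0.02,0,0,0],[1,0,0,-0.02,0,0,0],[1,0,0,-0.02,0,0,0]]' 20; python3 - <<'E'
from h import *
tb()
E
```

```text
time: 3.7
ee_pos: [0.5927, -0.0276, 0.1282]
eef_rot: [0.999, 0.036, 0.0, 0.0]
ft_force: [0.5, -4.0, 2.0]
width: 0.0091
grip_force: 20.0
tcp box mm [-60.5   0.5 128.2] F box [4.  0.2 2. ] w 9.1 t 3.7 q [ 0.35  0.39 -0.47  1.66  0.19  1.13 -1.67]
```

```bash
python3 -m pendant '[[1,0,0,0,0,0,-0.1],[1,0,0,0,0,0,-0.2],[1,0,0,0,0,0,-0.3],[1,0,0,0,0,0,-0.4],[1,0,0,0,0,0,-0.5],[1,0,0,0,0,0,-0.6],[1,0,0,0,0,0,-0.7],[1,0,0,0,0,0,-0.7]]' 20; python3 - <<'E'
from h import *
tb()
E
```

```text
time: 4.7
ee_pos: [0.5924, -0.0273, 0.1282]
eef_rot: [0.717, 0.697, -0.0, 0.0]
ft_force: [-0.9, -2.0, 2.7]
width: 0.009
grip_force: 20.2
tcp box mm [-60.9   0.2 128.2] F box [ 1.9 -1.1  2.7] w 9.0 t 4.7 q [ 0.54  0.45 -0.72  1.65  0.31  1.16 -0.28]
```

```bash
python3 -m pendant '[[0.6,0,0,0,0,0,0],[0.6,0,0,0,0,0,0],[0.6,0,0,-0.25,0,0,0],[0.6,0,0,-0.25,0,0,0],[1,0.32,0,-0.25,0,-0.1,0],[1,0.32,0,-0.25,0,-0.2,0],[1,0.32,0,-0.25,0,-0.3,0],[1,0.32,0,-0.25,0,-0.375,0]]' 20; python3 - <<'E'
from h import *
tb(); goto(B(-155,-72,52),ori(bx-Z,by)); goto(B(-155,-72,150),ori(bx-Z,by)); snap('wrist','w2'); 
E
```

```text
time: 5.7
ee_pos: [0.5958, 0.0708, 0.2035]
eef_rot: [0.673, 0.651, -0.251, 0.245]
ft_force: [0.0, -1.6, -1.3]
width: 0.0007
grip_force: 0.0
tcp box mm [-158.5   10.7  203.5] F box [ 1.6 -0.1 -1.3] w 0.7 t 5.7 q [-0.09  0.59 -0.61  1.45  0.85  1.74 -0.82]
row [0.3012, -0.2745, 0.4063] [-0.0332, -0.0322, -0.0375] t 5.7
row [0.0864, -0.2736, 0.1602] [-0.0332, -0.0322, -0.0375] t 5.7
```

```bash
python3 -m pendant '[[1,0.086,-0.274,0.16,-0.033,-0.032,-0.037],[1,0.086,-0.274,0.16,-0.033,-0.032,-0.037],[1,0.301,-0.2745,0.406,-0.033,-0.032,-0.037],[1,0.301,-0.2745,0.406,-0.033,-0.032,-0.037],[1,0.301,-0.2745,0.406,-0.033,-0.032,-0.037],[1,0.301,-0.2745,0.406,-0.033,-0.032,-0.037]]' 20; python3 - <<'E'
from h import *
tb(); goto(B(-112,-72,50),ori(bx-Z,by)); 
E
```

```text
time: 6.5
ee_pos: [0.5135, 0.0608, 0.0532]
eef_rot: [0.631, 0.677, -0.259, 0.277]
ft_force: [0.7, 0.0, 0.5]
width: 0.0003
grip_force: 0.0
tcp box mm [-154.5  -72.1   53.2] F box [0.  0.7 0.5] w 0.3 t 6.5 q [-0.12  0.64 -0.61  1.79  0.93  1.52 -1.07]
row [-0.0934, 0.0006, 0.1069] [-0.0012, -0.0036, -0.0008] t 6.5
```

View pics/w2.png

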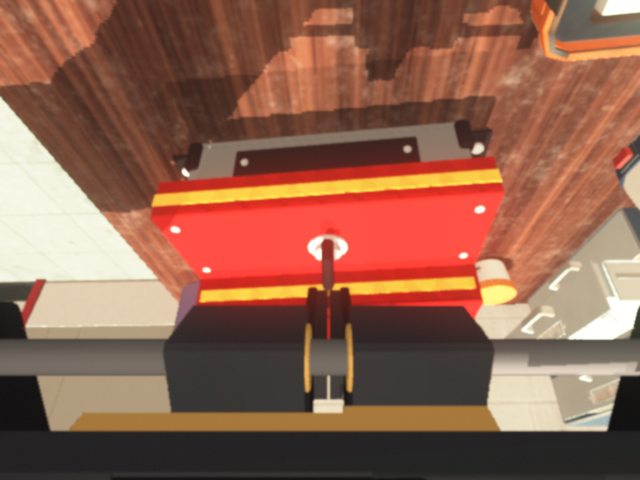

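```bash
python3 -m pendant '[[1,-0.0934,0,0.107,-0.001,-0.003,0],[1,-0.0934,0,0.107,-0.001,-0.003,0],[1,-0.0934,0,0.107,-0.001,-0.003,0],[1,-0.103,0,0.097,-0.001,-0.003,0],[1,-0.112,0,0.088,-0.001,-0.003,0],[1,-0.117,0,0.083,-0.001,-0.003,0],[1,-0.122,0,0.078,-0.001,-0.003,0]]' 20; python3 - <<'E'
from h import *
tb(); snap('scene','s2')
E
```

```text
time: 7.38
ee_pos: [0.5161, 0.0191, 0.0607]
eef_rot: [0.629, 0.677, -0.26, 0.28]
ft_force: [1.7, 4.2, -5.5]
width: 0.0003
grip_force: 3.3
tcp box mm [-112.7  -72.5   60.7] F box [-4.1  2.  -5.5] w 0.3 t 7.38 q [-0.06  0.59 -0.6   1.84  0.95  1.48 -1.02]
```

```bash
python3 -m pendant '[[1,-0.006,0,-0.006,0,0,0],[1,-0.012,0,-0.012,0,0,0],[1,-0.018,0,-0.018,0,0,0],[1,-0.024,0,-0.024,0,0,0],[1,-0.028,0,-0.028,0,0,0],[1,-0.028,0,-0.028,0,0,0]]' 20; python3 - <<'E'
from h import *
tb(); snap('scene','s3')
a=cv2.imread('pics/s2.png')[170:290,270:440];b=cv2.imread('pics/s3.png')[170:290,270:440]
cv2.imwrite('pics/s23.png',cv2.resize(np.vstack([a,b]),None,fx=2.5,fy=2.5,interpolation=cv2.INTER_CUBIC))
E
```

```text
time: 8.18
ee_pos: [0.5161, 0.02, 0.0727]
eef_rot: [0.629, 0.678, -0.26, 0.279]
ft_force: [-0.1, 8.1, -3.4]
width: 0.0004
grip_force: 4.3
tcp box mm [-113.5  -72.5   72.7] F box [-8.1  0.5 -3.4] w 0.4 t 8.18 q [-0.05  0.57 -0.61  1.84  0.94  1.49 -1.  ]
```

View pics/s23.png

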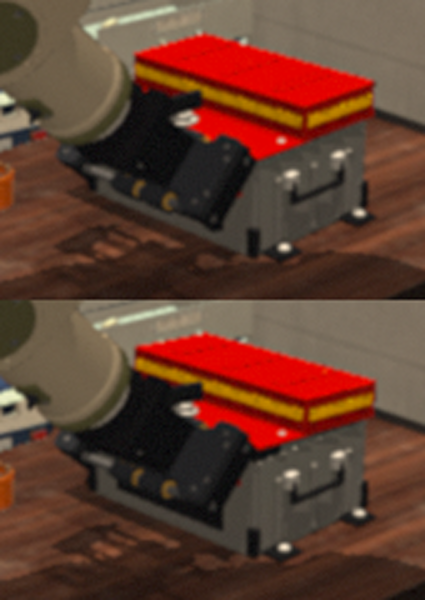

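```bash
python3 -m pendant '[[1,0.004,0.008,0.004,0,0,0],[1,0.004,0.016,0.004,0,0,0],[1,0.004,0.024,0.004,0,0,0],[1,0.004,0.032,0.004,0,0,0],[1,0.004,0.04,0.004,0,0,0],[1,0.004,0.048,0.004,0,0,0],[1,0.004,0.056,0.004,0,0,0],[1,0.004,0.056,0.004,0,0,0]]'; python3 - <<'E'
from h import *
tb()
E
```

```text
time: 9.22
ee_pos: [0.5319, 0.0195, 0.0707]
eef_rot: [0.629, 0.677, -0.262, 0.279]
ft_force: [-3.3, 3.6, -3.8]
width: 0.0003
grip_force: 2.7
tcp box mm [-111.9  -56.7   70.7] F box [-3.8 -3.  -3.8] w 0.3 t 9.22 q [-0.06  0.6  -0.59  1.8   0.96  1.5  -0.99]
```

```bash
python3 -m pendant '[[1,0.002,0.008,0.002,0,0,0],[1,0.002,0.016,0.002,0,0,0],[1,0.002,0.024,0.002,0,0,0],[1,0.002,0.032,0.002,0,0,0],[1,0.002,0.032,0.002,0,0,0]]'; python3 - <<'E'
from h import *
tb()
E
```

```text
time: 9.85
ee_pos: [0.5426, 0.0201, 0.0703]
eef_rot: [0.629, 0.677, -0.261, 0.28]
ft_force: [-2.3, 2.9, -2.8]
width: 0.0004
grip_force: 2.0
tcp box mm [-111.8  -46.    70.3] F box [-3.1 -2.  -2.8] w 0.4 t 9.85 q [-0.06  0.62 -0.59  1.77  0.96  1.5  -0.98]
```

```bash
python3 -m pendant '[[1,0,0.008,0,0,0,0],[1,0,0.016,0,0,0,0],[1,0,0.024,0,0,0,0],[1,0,0.032,0,0,0,0],[1,0,0.04,0,0,0,0],[1,0,0.04,0,0,0,0]]'; python3 - <<'E'
from h import *
tb()
E
```

```text
time: 10.6
ee_pos: [0.5546, 0.021, 0.0703]
eef_rot: [0.629, 0.677, -0.261, 0.28]
ft_force: [-1.8, 2.5, -3.4]
width: 0.0004
grip_force: 2.1
tcp box mm [-111.8  -33.9   70.3] F box [-2.7 -1.6 -3.4] w 0.4 t 10.6 q [-0.06  0.63 -0.58  1.74  0.97  1.51 -0.96]
```

```bash
python3 -m pendant '[[1,0,0.008,0,0,0,0],[1,0,0.016,0,0,0,0],[1,0,0.024,0,0,0,0],[1,0,0.032,0,0,0,0],[1,0,0.04,0,0,0,0],[1,0,0.04,0,0,0,0]]'; python3 - <<'E'
from h import *
tb()
E
```

```text
time: 11.35
ee_pos: [0.5666, 0.0219, 0.0703]
eef_rot: [0.629, 0.677, -0.261, 0.28]
ft_force: [-2.2, 2.1, -2.7]
width: 0.0008
grip_force: 2.2
tcp box mm [-111.8  -22.    70.3] F box [-2.3 -2.  -2.7] w 0.8 t 11.35 q [-0.06  0.65 -0.57  1.71  0.98  1.51 -0.95]
```

```bash
python3 -m pendant '[[1,0,0.008,0,0,0,0],[1,0,0.016,0,0,0,0],[1,0,0.024,0,0,0,0],[1,0,0.032,0,0,0,0],[1,0,0.04,0,0,0,0],[1,0,0.04,0,0,0,0]]'; python3 - <<'E'
from h import *
tb()
E
```

```text
time: 12.1
ee_pos: [0.5785, 0.0228, 0.0703]
eef_rot: [0.629, 0.677, -0.261, 0.28]
ft_force: [-2.0, 3.6, -2.7]
width: 0.0005
grip_force: 2.3
tcp box mm [-111.8  -10.    70.3] F box [-3.7 -1.7 -2.7] w 0.5 t 12.1 q [-0.07  0.67 -0.57  1.68  0.99  1.52 -0.93]
```

```bash
python3 -m pendant '[[1,0,0.008,0,0,0,0],[1,0,0.016,0,0,0,0],[1,0,0.024,0,0,0,0],[1,0,0.032,0,0,0,0],[1,0,0.04,0,0,0,0],[1,0,0.04,0,0,0,0]]'; python3 - <<'E'
from h import *
tb()
E
```

```text
time: 12.85
ee_pos: [0.5905, 0.0236, 0.0703]
eef_rot: [0.629, 0.677, -0.261, 0.28]
ft_force: [-3.3, 2.9, -3.6]
width: 0.0002
grip_force: 2.4
tcp box mm [-111.8    2.1   70.3] F box [-3.2 -3.  -3.6] w 0.2 t 12.85 q [-0.07  0.69 -0.56  1.65  0.99  1.52 -0.92]
```

```bash
python3 -m pendant '[[1,0,0.008,0,0,0,0],[1,0,0.016,0,0,0,0],[1,0,0.024,0,0,0,0],[1,0,0.032,0,0,0,0],[1,0,0.032,0,0,0,0]]'; python3 - <<'E'
from h import *
tb()
E
```

```text
time: 13.48
ee_pos: [0.6, 0.0243, 0.0703]
eef_rot: [0.629, 0.677, -0.261, 0.28]
ft_force: [-3.0, 2.8, -3.0]
width: 0.0004
grip_force: 2.4
tcp box mm [-111.7   11.5   70.3] F box [-3.  -2.8 -3. ] w 0.4 t 13.47 q [-0.07  0.7  -0.55  1.62  1.    1.53 -0.91]
```

```bash
python3 -m pendant '[[1,0,0.008,0,0,0,0],[1,0,0.016,0,0,0,0],[1,0,0.024,0,0,0,0],[1,0,0.032,0,0,0,0],[1,0,0.032,0,0,0,0]]'; python3 - <<'E'
from h import *
tb()
E
```

```text
time: 14.1
ee_pos: [0.6092, 0.025, 0.0702]
eef_rot: [0.629, 0.677, -0.261, 0.28]
ft_force: [-5.5, 3.8, -2.5]
width: 0.0003
grip_force: 3.9
tcp box mm [-111.8   20.7   70.2] F box [-4.2 -5.3 -2.5] w 0.3 t 14.1 q [-0.08  0.71 -0.55  1.6   1.    1.53 -0.89]
```

```bash
python3 -m pendant '[[1,0,0.007,0,0,0,0],[1,0,0.014,0,0,0,0],[1,0,0.021,0,0,0,0],[1,0,0.021,0,0,0,0]]'; python3 - <<'E'
from h import *
tb()
E
```

```text
time: 14.6
ee_pos: [0.615, 0.0254, 0.0702]
eef_rot: [0.629, 0.677, -0.262, 0.28]
ft_force: [-5.7, 4.5, -2.0]
width: 0.0003
grip_force: 4.5
tcp box mm [-111.8   26.6   70.2] F box [-5.  -5.3 -2. ] w 0.3 t 14.6 q [-0.08  0.72 -0.55  1.58  1.01  1.54 -0.89]
```

```bash
python3 -m pendant '[[1,0,0.007,0,0,0,0],[1,0,0.014,0,0,0,0],[1,0,0.014,0,0,0,0]]'; python3 - <<'E'
from h import *
tb()
E
```

```text
time: 14.98
ee_pos: [0.6187, 0.0253, 0.07]
eef_rot: [0.629, 0.676, -0.262, 0.279]
ft_force: [-9.9, 3.7, -1.6]
width: 0.0007
grip_force: 5.5
tcp box mm [-111.4   30.3   70. ] F box [-4.4 -9.6 -1.6] w 0.7 t 14.97 q [-0.08  0.73 -0.54  1.57  1.01  1.54 -0.88]
```

```bash
python3 -m pendant '[[1,0,0.006,0,0,0,0],[1,0,0.006,0,0,0,0]]'; python3 - <<'E'
from h import *
tb()
E
```

```text
time: 15.22
ee_pos: [0.6202, 0.0254, 0.0699]
eef_rot: [0.629, 0.676, -0.262, 0.279]
ft_force: [-10.2, 2.4, -1.3]
width: 0.0002
grip_force: 5.4
tcp box mm [-111.4   31.8   69.9] F box [ -3.1 -10.   -1.3] w 0.2 t 15.22 q [-0.08  0.73 -0.54  1.56  1.01  1.54 -0.88]
```

```bash
python3 -m pendant '[[1,0,0.007,0,0,0,0],[1,0,0.007,0,0,0,0]]'; python3 - <<'E'
from h import *
tb()
E
```

```text
time: 15.48
ee_pos: [0.6222, 0.0254, 0.0698]
eef_rot: [0.629, 0.676, -0.263, 0.279]
ft_force: [-10.3, 2.1, -2.6]
width: 0.0005
grip_force: 5.5
tcp box mm [-111.3   33.8   69.8] F box [ -2.8 -10.1  -2.6] w 0.5 t 15.47 q [-0.08  0.74 -0.54  1.56  1.01  1.54 -0.88]
```

```bash
python3 -m pendant '[[1,0,0.01,0,0,0,0],[1,0,0.01,0,0,0,0]]'; python3 - <<'E'
from h import *
tb()
E
```

```text
time: 15.72
ee_pos: [0.6253, 0.0256, 0.0697]
eef_rot: [0.629, 0.676, -0.263, 0.279]
ft_force: [-9.4, 1.9, -3.0]
width: 0.0006
grip_force: 5.1
tcp box mm [-111.2   36.8   69.7] F box [-2.5 -9.3 -3. ] w 0.6 t 15.72 q [-0.08  0.74 -0.54  1.55  1.01  1.54 -0.87]
```

```bash
python3 -m pendant '[[1,0,0.01,0,0,0,0],[1,0,0.01,0,0,0,0]]'; python3 - <<'E'
from h import *
tb()
E
```

```text
time: 15.98
ee_pos: [0.6283, 0.0259, 0.0697]
eef_rot: [0.629, 0.676, -0.263, 0.279]
ft_force: [-9.8, 2.2, -2.6]
width: 0.0002
grip_force: 4.9
tcp box mm [-111.3   39.9   69.7] F box [-2.9 -9.6 -2.6] w 0.2 t 15.97 q [-0.08  0.75 -0.54  1.54  1.01  1.55 -0.87]
```

```bash
python3 -m pendant '[[1,0,0.01,0,0,0,0],[1,0,0.01,0,0,0,0]]'; python3 - <<'E'
from h import *
tb()
E
```

```text
time: 16.23
ee_pos: [0.6309, 0.0262, 0.0696]
eef_rot: [0.629, 0.676, -0.263, 0.279]
ft_force: [-11.9, 2.0, -2.6]
width: 0.0004
grip_force: 6.1
tcp box mm [-111.4   42.5   69.6] F box [ -2.8 -11.7  -2.6] w 0.4 t 16.23 q [-0.09  0.75 -0.54  1.53  1.02  1.55 -0.86]
```

```bash
python3 -m pendant '[[1,0,0.01,0,0,0,0],[1,0,0.01,0,0,0,0]]'; python3 - <<'E'
from h import *
tb()
E
```

```text
time: 16.48
ee_pos: [0.6323, 0.0262, 0.0694]
eef_rot: [0.629, 0.676, -0.264, 0.278]
ft_force: [-19.1, 1.9, 0.9]
width: 0.0004
grip_force: 8.8
tcp box mm [-111.2   44.    69.4] F box [ -3.2 -18.9   0.9] w 0.4 t 16.48 q [-0.09  0.75 -0.54  1.53  1.01  1.55 -0.86]
```

```bash
python3 -m pendant '[[1,-0.006,0,-0.006,0,0,0],[1,-0.012,0,-0.012,0,0,0],[1,-0.018,0,-0.018,0,0,0],[1,-0.024,0,-0.024,0,0,0],[1,-0.03,0,-0.03,0,0,0]]'; python3 - <<'E'
from h import *
tb()
E
```

```text
time: 17.1
ee_pos: [0.6347, 0.0286, 0.0809]
eef_rot: [0.629, 0.678, -0.26, 0.278]
ft_force: [-4.2, 7.3, -12.4]
width: 0.0001
grip_force: 7.0
tcp box mm [-113.5   46.5   80.9] F box [ -7.5  -3.6 -12.4] w 0.1 t 17.1 q [-0.08  0.74 -0.54  1.52  1.01  1.56 -0.85]
```

```bash
python3 - <<'E'
from h import *
snap('scene','s4')
I={k:cv2.imread(f'pics/{k}.png',0) for k in('scene0','s2','s3','s4')}
for (u,v) in [(391,220),(382,226),(400,210),(375,235)]:
    pts=np.array([[[u,v]]],np.float32)
    for k in('s2','s3','s4'):
        q,ok,e=cv2.calcOpticalFlowPyrLK(I['scene0'],I[k],pts,None,winSize=(15,15),maxLevel=2); print(k,(q-pts).ravel().round(2),ok.ravel(),end=' | ')
    print()
# predicted hood marker motion
def hood(x,y,z,th):
    X,Zz=x-84,z-95; return B(84+X*np.cos(th)+Zz*np.sin(th),y,95-X*np.sin(th)+Zz*np.cos(th))
for p in [(-90,-105,100),(-45,-105,100)]:
    print(p,[proj('scene0',hood(*p,t)).round(1).tolist() for t in(0,.065,.085,.11,.14)])
tb()
E
```

```text
s2 [ 0.12 -0.7 ] [1] | s3 [ 1.06 -3.14] [1] | s4 [ 1.49 -4.9 ] [1] | 
s2 [-0.03 -0.69] [1] | s3 [ 0.14 -3.52] [1] | s4 [ 0.09 -5.64] [1] | 
s2 [-0.63 -0.2 ] [1] | s3 [-0.23 -1.89] [1] | s4 [-0.15 -3.12] [1] | 
s2 [-0.26 -0.68] [1] | s3 [-0.04 -4.09] [1] | s4 [ 0.82 -6.57] [1] | 
(-90, -105, 100) [[[366.1, 233.5]], [[366.4, 228.8]], [[366.5, 227.3]], [[366.6, 225.5]], [[366.9, 223.2]]]
(-45, -105, 100) [[[379.6, 228.2]], [[379.8, 224.8]], [[379.9, 223.7]], [[380.0, 222.4]], [[380.2, 220.8]]]
tcp box mm [-113.6   46.6   81.3] F box [ -7.2  -4.  -11.9] w 0.9 t 17.15 q [-0.08  0.74 -0.54  1.52  1.01  1.56 -0.85]
```

```bash
python3 -m pendant '[[1,-0.007,0,-0.007,0,0,0],[1,-0.014,0,-0.014,0,0,0],[1,-0.021,0,-0.021,0,0,0],[1,-0.028,0,-0.028,0,0,0],[1,-0.028,0,-0.028,0,0,0]]'; python3 - <<'E'
from h import *
tb()
snap('scene','s5')
I={k:cv2.imread(f'pics/{k}.png',0) for k in('scene0','s5')}
pts=np.array([[[382,226]]],np.float32)
q,ok,e=cv2.calcOpticalFlowPyrLK(I['scene0'],I['s5'],pts,None,winSize=(15,15),maxLevel=2); print((q-pts).ravel(),ok)
E
```

```text
time: 17.77
ee_pos: [0.6339, 0.0296, 0.0899]
eef_rot: [0.628, 0.679, -0.26, 0.276]
ft_force: [-1.7, 7.8, -28.2]
width: 0.0004
grip_force: 13.2
tcp box mm [-114.5   45.7   89.9] F box [ -7.9  -1.2 -28.2] w 0.4 t 17.77 q [-0.08  0.73 -0.55  1.52  1.    1.56 -0.83]
[5.964447  1.2696838] [[1]]
```

```bash
python3 -m pendant '[[1,0.012,0,0.012,0,0,0],[1,0.012,0,0.012,0,0,0]]'; python3 - <<'E'
from h import *
tb()
snap('scene','s6')
cv2.imwrite('pics/s6c.png',cv2.resize(np.hstack([cv2.imread('pics/s5.png')[170:290,270:440],cv2.imread('pics/s6.png')[170:290,270:440]]),None,fx=2.35,fy=2.35,interpolation=cv2.INTER_CUBIC))
E
```

```text
time: 18.08
ee_pos: [0.6356, 0.0288, 0.0885]
eef_rot: [0.629, 0.678, -0.26, 0.279]
ft_force: [-2.0, 7.8, -9.2]
width: 0.0006
grip_force: 8.6
tcp box mm [-113.7   47.3   88.5] F box [-7.9 -1.4 -9.2] w 0.6 t 18.07 q [-0.08  0.73 -0.54  1.52  1.01  1.56 -0.84]
```

View pics/s6c.png

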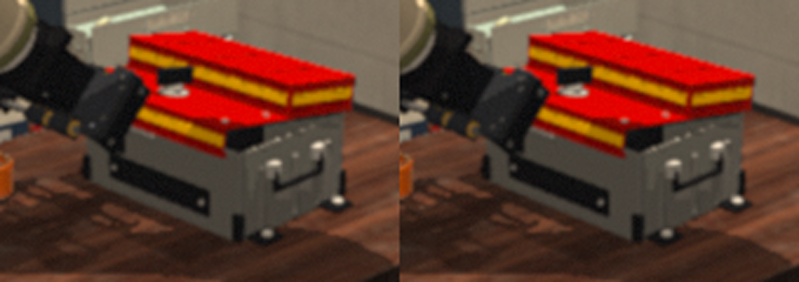

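```bash
python3 -m pendant '[[1,-0.007,0,-0.007,0,0,0],[1,-0.014,0,-0.014,0,0,0],[1,-0.021,0,-0.021,0,0,0],[1,-0.021,0,-0.021,0,0,0]]'; python3 - <<'E'
from h import *
tb()
snap('scene','s7')
def hood(x,y,z,th):
    X,Zz=x-84,z-95; return B(84+X*np.cos(th)+Zz*np.sin(th),y,95-X*np.sin(th)+Zz*np.cos(th))
# white screw centroids in region
for k in('s6','s7'):
    im=cv2.imread(f'pics/{k}.png').astype(int); m=((im.min(2)>110)).astype(np.uint8); n,l,s,c=cv2.connectedComponentsWithStats(m[195:235,340:400].copy())
    print(k,[(c[i]+[340,195]).round(1).tolist()+[int(s[i,4])] for i in range(1,n)])
E
```

```text
time: 18.62
ee_pos: [0.633, 0.0302, 0.0914]
eef_rot: [0.628, 0.68, -0.26, 0.275]
ft_force: [-0.2, 8.3, -38.9]
width: 0.0012
grip_force: 16.9
tcp box mm [-115.3   44.9   91.4] F box [ -8.3   0.4 -38.9] w 1.2 t 18.62 q [-0.08  0.72 -0.55  1.52  1.    1.57 -0.83]
s6 [[344.5, 208.5, 33], [388.0, 229.0, 1]]
s7 [[344.4, 208.1, 27], [387.5, 229.0, 2]]
```

```bash
python3 -m pendant '[[1,0.018,0,0.018,0,0,0],[1,0.018,0,0.018,0,0,0]]'; python3 - <<'E'
from h import *
tb()
snap('wrist','w3'); snap('top','t3'); tb()
def hood(x,y,z,th):
    X,Zz=x-84,z-95; return B(84+X*np.cos(th)+Zz*np.sin(th),y,95-X*np.sin(th)+Zz*np.cos(th))
c=lambda f:cv2.imread(f'pics/{f}.png')
s7=cv2.resize(c('s7')[180:270,290:425],(400,267),interpolation=cv2.INTER_CUBIC)
# predicted lower lip corner & deck corner
t3=cv2.resize(c('t3')[100:280,320:500],(267,267),interpolation=cv2.INTER_CUBIC)
w=cv2.resize(c('w3'),(440,330))
M=np.zeros((600,800,3),np.uint8);M[:267,:400]=s7;M[:267,400:667]=t3;M[267:597,:440]=w
cv2.imwrite('pics/m3.png',M)
for th in(0,.085,.11,.14,.17): print(th,proj('s7',np.array([hood(-108,-118,68,th),hood(-108,-118,100,th),hood(-20,-118,135,th)])).round(1).tolist())
print(cal('s7')[0]['tvec'])
E
```

```text
time: 18.92
ee_pos: [0.6355, 0.0293, 0.0892]
eef_rot: [0.628, 0.678, -0.26, 0.279]
ft_force: [-1.3, 8.4, -10.4]
width: 0.0002
grip_force: 8.5
tcp box mm [-114.1   47.3   89.2] F box [ -8.5  -0.7 -10.4] w 0.2 t 18.93 q [-0.08  0.73 -0.54  1.52  1.01  1.56 -0.84]
tcp box mm [-114.1   47.2   89.2] F box [ -8.4   0.1 -11.7] w 0.4 t 19.02 q [-0.08  0.73 -0.54  1.52  1.01  1.56 -0.84]
0 [[364.7, 250.2], [364.8, 237.1], [391.2, 212.7]]
0.085 [[364.3, 243.8], [365.1, 230.2], [392.4, 208.8]]
0.11 [[364.2, 241.8], [365.3, 228.2], [392.8, 207.6]]
0.14 [[364.2, 239.4], [365.6, 225.7], [393.3, 206.2]]
0.17 [[364.2, 237.0], [365.9, 223.2], [393.8, 204.9]]
[0.38753143981524274, 0.21748108401187943, 1.020217714362424]
```

View pics/m3.png

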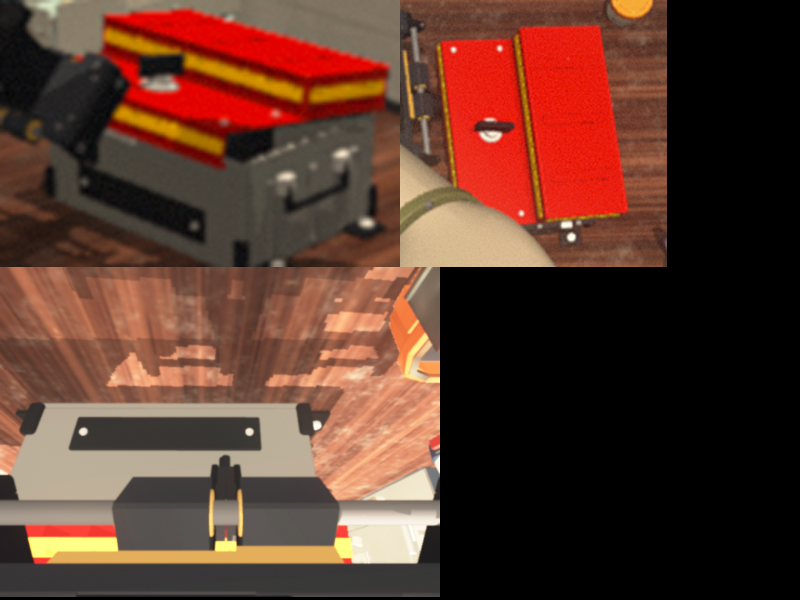

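```bash
python3 -m pendant '[[1,0.01,0,0.005,0,0,0],[1,0.01,-0.06,0.005,0,0,0],[1,0.01,-0.12,0.005,0,0,0],[1,0.01,-0.18,0.005,0,0,0],[1,0.01,-0.18,0.005,0,0,0],[1,0.0,-0.18,-0.005,0,0,0],[1,-0.01,-0.18,-0.015,0,0,0],[1,-0.01,-0.18,-0.015,0,0,0]]'; python3 - <<'E'
from h import *
tb()
E
```

```text
time: 20.02
ee_pos: [0.5823, 0.0239, 0.0968]
eef_rot: [0.629, 0.676, -0.261, 0.28]
ft_force: [-1.0, 0.9, -2.4]
width: 0.0004
grip_force: 1.1
tcp box mm [-112.6   -6.1   96.8] F box [-1.  -0.9 -2.4] w 0.4 t 20.02 q [-0.06  0.64 -0.57  1.66  0.97  1.55 -0.9 ]
```

```bash
python3 -m pendant '[[1,-0.01,0,-0.01,0,0,0],[1,-0.02,0,-0.02,0,0,0],[1,-0.03,0,-0.03,0,0,0],[1,-0.04,0,-0.04,0,0,0],[1,-0.04,0,-0.04,0,0,0]]'; python3 - <<'E'
from h import *
tb()
snap('scene','s8')
def hood(x,y,z,th):
    X,Zz=x-84,z-95; return B(84+X*np.cos(th)+Zz*np.sin(th),y,95-X*np.sin(th)+Zz*np.cos(th))
for k in('s7','s8'):
    hsv=cv2.cvtColor(cv2.imread(f'pics/{k}.png'),cv2.COLOR_BGR2HSV); m=(hsv[...,1]>170)&((hsv[...,0]<8)|(hsv[...,0]>172))&(hsv[...,2]>70)
    print(k,[(u,(np.where(m[150:300,u])[0]+150)[[0,-1]].tolist()) for u in(350,355,360,362)])
for th in(.14,.17,.2,.25,.3): print(th,proj('s7',np.array([hood(-108,-118,68,th),hood(-108,-100,68,th)])).round(1).tolist())
E
```

```text
time: 20.65
ee_pos: [0.582, 0.024, 0.114]
eef_rot: [0.629, 0.676, -0.261, 0.28]
ft_force: [-0.7, 1.1, -1.0]
width: 0.0005
grip_force: 0.8
tcp box mm [-112.8   -6.5  114. ] F box [-1.2 -0.6 -1. ] w 0.5 t 20.65 q [-0.06  0.61 -0.58  1.66  0.96  1.56 -0.87]
s7 [(350, [183, 231]), (355, [184, 233]), (360, [185, 235]), (362, [186, 235])]
s8 [(350, [183, 222]), (355, [184, 223]), (360, [185, 225]), (362, [185, 226])]
0.14 [[364.2, 239.4], [358.4, 237.3]]
0.17 [[364.2, 237.0], [358.4, 234.9]]
0.2 [[364.3, 234.6], [358.5, 232.5]]
0.25 [[364.6, 230.4], [358.8, 228.4]]
0.3 [[365.0, 226.3], [359.2, 224.3]]
```

```bash
python3 - <<'E'
from h import *
f=lambda t:np.array([-192*np.cos(t)-27*np.sin(t),192*np.sin(t)-27*np.cos(t)])
def tab(t0,ts):
    for t in ts:
        d=f(t)-f(t0); print(round(t,2),(np.array([-(d[0]+d[1]),d[0]-d[1]])/2**.5/300).round(3))
tab(.295,np.linspace(.4,1.0,7)); print(); tab(1.0,np.linspace(1.1,1.75,8))
E
```

```text
0.4 [-0.057 -0.037]
0.5 [-0.114 -0.067]
0.6 [-0.174 -0.09 ]
0.7 [-0.237 -0.108]
0.8 [-0.3   -0.119]
0.9 [-0.365 -0.124]
1.0 [-0.429 -0.122]

1.1 [-0.064  0.008]
1.19 [-0.123  0.021]
1.29 [-0.18  0.04]
1.38 [-0.235  0.064]
1.47 [-0.287  0.092]
1.56 [-0.337  0.126]
1.66 [-0.384  0.164]
1.75 [-0.426  0.206]
```

```bash
python3 -m pendant '[[1,-0.057,0,-0.037,0,0,0],[1,-0.114,0,-0.067,0,0,0],[1,-0.174,0,-0.09,0,0,0],[1,-0.237,0,-0.108,0,0,0],[1,-0.3,0,-0.119,0,0,0],[1,-0.365,0,-0.124,0,0,0],[1,-0.429,0,-0.122,0,0,0],[1,-0.429,0,-0.122,0,0,0]]'; python3 - <<'E'
from h import *
tb()
E
```

```text
time: 21.7
ee_pos: [0.5869, -0.0431, 0.2319]
eef_rot: [0.63, 0.675, -0.261, 0.281]
ft_force: [0.3, 1.1, -0.0]
width: 0.0002
grip_force: 0.0
tcp box mm [-45.4  -6.4 231.9] F box [-1.1  0.4 -0. ] w 0.2 t 21.7 q [ 0.06  0.43 -0.59  1.63  0.92  1.61 -0.64]
```

```bash
python3 -m pendant '[[1,-0.064,0,0.008,0,0,0],[1,-0.123,0,0.021,0,0,0],[1,-0.18,0,0.04,0,0,0],[1,-0.235,0,0.064,0,0,0],[1,-0.287,0,0.092,0,0,0],[1,-0.337,0,0.126,0,0,0],[1,-0.384,0,0.164,0,0,0],[1,-0.426,0,0.206,0,0,0]]'; python3 - <<'E'
from h import *
tb()
snap('scene','s9');snap('top','t9')
def hood(x,y,z,th):
    X,Zz=x-84,z-95; return B(84+X*np.cos(th)+Zz*np.sin(th),y,95-X*np.sin(th)+Zz*np.cos(th))
for k in('s9','t9'):
    hsv=cv2.cvtColor(cv2.imread(f'pics/{k}.png'),cv2.COLOR_BGR2HSV); m=((hsv[...,1]>190)&((hsv[...,0]<5)|(hsv[...,0]>175))&(hsv[...,2]>60)).astype(np.uint8)
    n,l,s,c=cv2.connectedComponentsWithStats(m); print(k,[s[i].tolist() for i in range(1,n) if s[i,4]>150])
    for th in(1.0,1.3,1.6,1.75,1.85): print(th,proj(k,np.array([hood(-108,-118,68,th),hood(-108,118,68,th),hood(-108,-118,100,th)])).round().tolist())
E
```

```text
time: 22.7
ee_pos: [0.5963, -0.1754, 0.2759]
eef_rot: [0.629, 0.677, -0.261, 0.279]
ft_force: [2.3, 3.4, -14.3]
width: 0.0002
grip_force: 6.0
tcp box mm [ 87.1  -6.7 275.9] F box [ -3.3   2.6 -14.3] w 0.2 t 22.7 q [ 0.25  0.33 -0.52  1.64  0.93  1.48 -0.41]
s9 [[0, 64, 70, 28, 1107], [353, 135, 81, 84, 4696], [137, 195, 32, 46, 758]]
1.0 [[385.0, 170.0], [315.0, 152.0], [394.0, 160.0]]
1.3 [[400.0, 152.0], [329.0, 137.0], [409.0, 146.0]]
1.6 [[416.0, 141.0], [345.0, 127.0], [425.0, 139.0]]
1.75 [[424.0, 139.0], [353.0, 125.0], [433.0, 139.0]]
1.85 [[430.0, 138.0], [358.0, 125.0], [437.0, 139.0]]
t9 [[490, 74, 32, 154, 971], [504, 75, 30, 151, 508]]
1.0 [[410.0, 241.0], [391.0, 96.0], [431.0, 237.0]]
1.3 [[448.0, 234.0], [426.0, 84.0], [470.0, 231.0]]
1.6 [[489.0, 228.0], [465.0, 76.0], [511.0, 226.0]]
1.75 [[509.0, 226.0], [484.0, 74.0], [529.0, 225.0]]
1.85 [[522.0, 225.0], [496.0, 73.0], [540.0, 224.0]]
```

```bash
python3 -m pendant '[[1,0.1,0,-0.1,0,0,0],[1,0.2,0,-0.2,0,0,0],[1,0.354,0,-0.354,0,0,0],[1,0.45,0,-0.45,0,0,0],[1,0.45,0,-0.45,0,0.1,0],[1,0.45,0,-0.45,0,0.2,0],[0,0.45,0,-0.45,0,0.3,0],[-1,0.45,0,-0.45,0,0.375,0]]'; python3 - <<'E'
from h import *
tb(); y=np.radians(129.75); goto([.608,.28,.17],ori(-Z,[np.cos(y),np.sin(y),0]))
E
```

```text
time: 23.8
ee_pos: [0.5833, 0.0155, 0.2796]
eef_rot: [0.681, 0.732, -0.01, 0.013]
ft_force: [0.1, -0.1, -1.4]
width: 0.0134
grip_force: 0.0
tcp box mm [-104.2   -5.8  279.6] F box [ 0.1  0.1 -1.4] w 13.4 t 23.8 q [ 0.45  0.29 -0.7   1.49  0.22  1.43 -0.19]
row [0.8847, 0.1451, 0.3371] [-0.0162, 0.0108, -1.0463] t 23.8
```

```bash
python3 -m pendant '[[-1,0.885,0.145,0.337,-0.01,0.01,-0.7],[-1,0.885,0.145,0.337,-0.01,0.01,-0.7],[-1,0.885,0.145,0.337,-0.01,0.01,-0.7],[-1,0.885,0.145,0.337,-0.01,0.01,-0.7],[-1,0.885,0.145,0.337,-0.01,0.01,-0.7],[-1,0.885,0.145,0.337,-0.01,0.01,-0.7],[-1,0.885,0.145,0.337,-0.01,0.01,-0.7],[-1,0.885,0.145,0.337,-0.01,0.01,-0.7]]'; python3 - <<'E'
from h import *
tb(); y=np.radians(129.75); goto([.608,.28,.17],ori(-Z,[np.cos(y),np.sin(y),0]))
E
```

```text
time: 24.8
ee_pos: [0.6079, 0.2793, 0.1677]
eef_rot: [0.013, 1.0, -0.005, 0.002]
ft_force: [-0.1, -0.3, -1.3]
width: 0.0857
grip_force: 0.0
tcp box mm [-365.5   38.   167.7] F box [ 0.3 -0.1 -1.3] w 85.7 t 24.8 q [ 0.13  0.66 -0.96  1.39  0.55  1.37  0.71]
row [-0.0002, 0.0022, -0.0078] [-0.0054, 0.0002, -0.3441] t 24.8
```

```bash
python3 -m pendant '[[-1,0,0.002,-0.008,-0.005,0,-0.344],[-1,0,0.002,-0.008,-0.005,0,-0.344],[-1,0,0.002,-0.008,-0.005,0,-0.344],[-1,0,0.002,-0.008,-0.005,0,-0.344],[-1,0,0.002,-0.008,-0.005,0,-0.344]]'; python3 - <<'E'
from h import *
tb(); snap('wrist','w5')
hsv=cv2.cvtColor(cv2.imread('pics/w5.png'),cv2.COLOR_BGR2HSV)
m=((hsv[...,0]>20)&(hsv[...,0]<34)&(hsv[...,1]>140)&(hsv[...,2]>110)).astype(np.uint8); m[330:]=0
n,l,s,c=cv2.connectedComponentsWithStats(m); i=1+np.argmax(s[1:,4]); print(s[i],c[i])
cs,_=cv2.findContours((l==i).astype(np.uint8),0,2); h=cv2.convexHull(max(cs,key=cv2.contourArea))
rect=cv2.boxPoints(cv2.minAreaRect(h)); P=np.array([ray('w5',q,.031) for q in rect]); print(rect.round(),P.round(4)[:,:2],np.linalg.norm(P-np.roll(P,1,0),axis=1).round(4),P.mean(0))
for i in range(2):
    d=P[i+1]-P[i];print(np.degrees(np.arctan2(d[1],d[0])))
cv2.imwrite('pics/w5c.png',cv2.imread('pics/w5.png'))
E
```

```text
time: 25.42
ee_pos: [0.6078, 0.2799, 0.1697]
eef_rot: [-0.337, 0.942, 0.0, -0.0]
ft_force: [0.1, -0.7, -0.3]
width: 0.0867
grip_force: 0.0
tcp box mm [-366.1   38.   169.7] F box [ 0.7  0.  -0.3] w 86.7 t 25.43 q [ 0.2   0.72 -1.09  1.38  0.64  1.41  1.37]
[ 287  166   84   63 4309] [327.20468786 194.2817359 ]
[[287. 166.]
 [370. 166.]
 [370. 228.]
 [287. 228.]] [[0.5854 0.2228]
 [0.5482 0.2681]
 [0.5822 0.2978]
 [0.6212 0.2504]] [0.0452 0.0586 0.0452 0.0614] [0.58426089 0.25978201 0.031     ]
129.39230793221648
41.14846149905876
```

View pics/w5c.png

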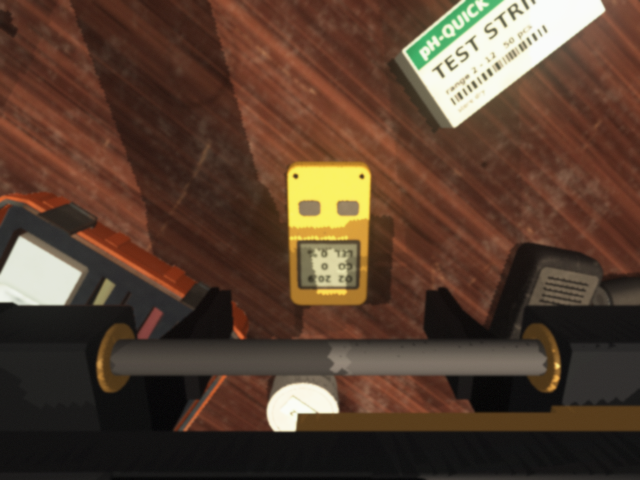

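```bash
python3 - <<'E'
from h import *
print('meter c',ray('w5',(329,234.5),.032),'len',np.linalg.norm(ray('w5',(329,167),.032)-ray('w5',(329,304),.032)),'wid',np.linalg.norm(ray('w5',(288,200),.032)-ray('w5',(370,200),.032)))
for q in [(218,150),(318,140),(214,75),(308,68),(181,137),(133,250)]: print(q,ray('top0',q,.05).round(3))
y=np.radians(129.75); c=ray('w5',(329,234.5),.032); goto([c[0],c[1],.024],ori(-Z,[np.cos(y),np.sin(y),0]))
# gripper footprint
u=np.array([np.cos(y),np.sin(y)]);v=np.array([u[1],-u[0]])
print([(c[:2]+a*u+b*v).round(3).tolist() for a in(-.095,.095) for b in(-.0375,.0375)])
E
```

```text
meter c [0.60510514 0.27738692 0.032     ] len 0.10554263373009848 wid 0.0591784562865578
(218, 150) [0.698 0.279 0.05 ]
(318, 140) [0.714 0.079 0.05 ]
(214, 75) [0.858 0.288 0.05 ]
(308, 68) [0.869 0.096 0.05 ]
(181, 137) [0.727 0.353 0.05 ]
(133, 250) [0.501 0.441 0.05 ]
row [0.0122, -0.002, 0.4854] [0.0002, -0.0, -0.0046] t 25.48
[[0.637, 0.18], [0.695, 0.228], [0.516, 0.326], [0.573, 0.374]]
```

```bash
python3 -m pendant '[[-1,0.006,-0.001,0.15,0,0,-0.004],[-1,0.006,-0.001,0.3,0,0,-0.004],[-1,0.006,-0.001,0.4,0,0,-0.004],[-1,0.006,-0.001,0.4854,0,0,-0.004],[-1,0.006,-0.001,0.4854,0,0,-0.004],[1,0.006,-0.001,0.4854,0,0,-0.004],[1,0.006,-0.001,0.4854,0,0,-0.004],[1,0.006,-0.001,0.4854,0,0,-0.004]]' 25; python3 -m pendant '[[1,0,0,0,0,0,0],[1,0,0,-0.1,0,0,0],[1,0,0,-0.3,0,0,0],[1,0,0,-0.5,0,0,0],[1,0,0,-0.7,0,0,0],[1,0,0,-0.7,0,0,0]]' 25; python3 - <<'E'
from h import *
tb()
E
```

```text
time: 26.48
ee_pos: [0.6058, 0.2795, 0.024]
eef_rot: [-0.341, 0.94, 0.001, -0.0]
ft_force: [0.3, -0.8, -0.2]
width: 0.0649
grip_force: 0.0
time: 27.22
ee_pos: [0.6068, 0.2808, 0.2384]
eef_rot: [-0.341, 0.94, 0.002, 0.003]
ft_force: [-0.0, 0.6, -2.3]
width: 0.0608
grip_force: 25.0
tcp box mm [-367.1   36.9  238.4] F box [-0.6  0.  -2.3] w 60.8 t 27.23 q [ 0.2   0.67 -1.13  1.3   0.6   1.52  1.41]
```

```bash
cat >> h.py <<'E'
t20=np.radians(20); U=bx*np.cos(t20)+Z*np.sin(t20); N=-bx*np.sin(t20)+Z*np.cos(t20)
PO=ori(-N,by)
def PP(a,b,n): return B(-36,b,45)+(56+a)/1000*U+(24+n)/1000*N
E
python3 - <<'E'
from h import *
y=np.radians(67); goto([.60,.08,.24],ori(-Z+.17*bx,[np.cos(y),np.sin(y),0])); goto(PP(6,0,100),PO)
E
```

```text
row [0.4468, -0.4988, -0.0088] [0.0865, 0.0086, 0.5256] t 27.23
row [0.7768, -0.8667, 0.1796] [0.1861, -0.0923, 1.0345] t 27.23
```

```bash
python3 -m pendant '[[1,0.447,-0.499,-0.009,0.0865,0.009,0.526],[1,0.447,-0.499,-0.009,0.0865,0.009,0.526],[1,0.447,-0.499,-0.009,0.0865,0.009,0.526],[1,0.447,-0.499,-0.009,0.0865,0.009,0.526],[1,0.447,-0.499,-0.009,0.0865,0.009,0.526],[1,0.447,-0.499,-0.009,0.0865,0.009,0.526],[1,0.447,-0.499,-0.009,0.0865,0.009,0.526]]' 25; python3 - <<'E'
from h import *
tb(); goto(PP(6,0,100),PO)
E
```

```text
time: 28.1
ee_pos: [0.5985, 0.0787, 0.2344]
eef_rot: [0.201, 0.976, -0.084, 0.019]
ft_force: [-0.6, -0.5, -2.4]
width: 0.0611
grip_force: 25.0
tcp box mm [-166.1   14.   234.4] F box [ 0.5 -0.6 -2.4] w 61.1 t 28.1 q [ 0.39  0.46 -0.92  1.48  0.52  1.48  0.6 ]
row [-0.1672, -0.4201, 0.2532] [0.0425, -0.0784, 0.521] t 28.1
```

```bash
python3 -m pendant '[[1,-0.167,-0.42,0.1,0.0425,-0.0784,0.521],[1,-0.167,-0.42,0.1,0.0425,-0.0784,0.521],[1,-0.167,-0.42,0.1,0.0425,-0.0784,0.521],[1,-0.167,-0.42,0.253,0.0425,-0.0784,0.521],[1,-0.167,-0.42,0.253,0.0425,-0.0784,0.521],[1,-0.167,-0.42,0.253,0.0425,-0.0784,0.521],[1,-0.167,-0.42,0.253,0.0425,-0.0784,0.521],[1,-0.167,-0.42,0.253,0.0425,-0.0784,0.521]]' 25; python3 - <<'E'
from h import *
tb(); goto(PP(6,0,8),PO); snap('scene','s10'); snap('top','t10'); snap('wrist','w10')
for k in('t10','w10','s10'):
    print(k,proj(k,np.array([B(-36,0,45),B(-36,35,45),B(-36,-35,45),PP(0,0,100)-.08*N])).round().tolist())
print(proj('t10',[B(-76,y,95) for y in(-111,111)]).round())
E
```

```text
time: 29.1
ee_pos: [0.5953, -0.0684, 0.1837]
eef_rot: [0.669, 0.722, -0.118, 0.127]
ft_force: [-0.2, 0.0, -1.9]
width: 0.0609
grip_force: 25.0
tcp box mm [-1.960e+01  1.000e-01  1.837e+02] F box [-0.1 -0.2 -1.9] w 60.9 t 29.1 q [ 0.4   0.39 -0.69  1.63  0.61  1.32 -0.37]
row [0.0025, -0.0007, 0.309] [0.0005, -0.0005, 0.0015] t 29.1
t10 [[386.0, 197.0], [384.0, 180.0], [388.0, 214.0], [411.0, 187.0]]
w10 [[328.0, 151.0], [380.0, 151.0], [275.0, 151.0], [328.0, 251.0]]
s10 [[351.0, 237.0], [341.0, 234.0], [361.0, 241.0], [361.0, 211.0]]
[[376. 251.]
 [362. 136.]]
```

```bash
python3 -m pendant '[[1,0.002,0,0.08,0,0,0],[1,0.002,0,0.16,0,0,0],[1,0.002,0,0.22,0,0,0],[1,0.002,0,0.27,0,0,0],[1,0.002,0,0.3,0,0,0],[1,0.002,0,0.3,0,0,0]]' 25; python3 - <<'E'
from h import *
tb(); goto(PP(6,0,0),PO)
E
```

```text
time: 30.0
ee_pos: [0.5976, -0.0985, 0.0989]
eef_rot: [0.671, 0.72, -0.118, 0.127]
ft_force: [0.3, 0.2, -0.9]
width: 0.0611
grip_force: 25.0
tcp box mm [10.5  0.2 98.9] F box [-0.2  0.3 -0.9] w 61.1 t 30.0 q [ 0.41  0.48 -0.64  1.71  0.69  1.18 -0.42]
row [0.0005, -0.0007, 0.0357] [0.0003, -0.0001, -0.0012] t 30.0
```

```bash
python3 -m pendant '[[1,0,-0.001,0.01,0,0,-0.001],[1,0,-0.001,0.02,0,0,-0.001],[1,0,-0.001,0.028,0,0,-0.001],[1,0,-0.001,0.034,0,0,-0.001],[1,0,-0.001,0.034,0,0,-0.001]]' 25; python3 - <<'E'
from h import *
tb(); goto(PP(6,0,0),PO)
E
```

```text
time: 30.62
ee_pos: [0.5976, -0.1019, 0.0895]
eef_rot: [0.671, 0.721, -0.118, 0.127]
ft_force: [0.8, 0.1, -3.1]
width: 0.0607
grip_force: 25.0
tcp box mm [13.9  0.  89.5] F box [ 0.   0.8 -3.1] w 60.7 t 30.62 q [ 0.41  0.49 -0.64  1.71  0.7   1.17 -0.43]
row [0.0005, -0.0, 0.0026] [0.0005, -0.0001, -0.0003] t 30.62
```

```bash
python3 -m pendant '[[1,0,0,0.004,0,0,0],[1,0,0,0.008,0,0,0],[1,0,0,0.008,0,0,0]]' 25; python3 - <<'E'
from h import *
tb(); goto(PP(6,0,0),PO)
E
```

```text
time: 31.0
ee_pos: [0.5978, -0.1021, 0.0887]
eef_rot: [0.671, 0.721, -0.118, 0.128]
ft_force: [-6.9, 2.9, 10.7]
width: 0.0613
grip_force: 25.0
tcp box mm [14.2  0.2 88.7] F box [-3.4 -6.6 10.7] w 61.3 t 31.0 q [ 0.41  0.49 -0.64  1.71  0.7   1.16 -0.43]
row [0.0004, -0.0006, -0.0004] [0.0007, 0.0002, -0.0003] t 31.0
```

```bash
python3 -m pendant '[[1,0,-0.002,-0.004,0,0,0],[1,0.006,-0.002,-0.004,0,0,0],[1,0.012,-0.002,-0.004,0,0,0],[1,0.018,-0.002,-0.004,0,0,0],[1,0.018,-0.002,-0.004,0,0,0]]' 25; python3 - <<'E'
from h import *
tb(); goto(PP(0,0,0),PO)
s=st();F=np.array(s['ft_force']);print('F along U,N',F@U,F@N)
E
```

```text
time: 31.62
ee_pos: [0.597, -0.097, 0.0869]
eef_rot: [0.671, 0.721, -0.117, 0.128]
ft_force: [-0.3, -0.9, 3.1]
width: 0.0606
grip_force: 25.0
tcp box mm [ 9.  -0.2 86.9] F box [ 0.9 -0.4  3.1] w 60.6 t 31.62 q [ 0.41  0.49 -0.64  1.72  0.7   1.16 -0.44]
row [0.0022, 0.0007, -0.0002] [0.0009, -0.0001, -0.0002] t 31.62
F along U,N 1.876430785270264 2.6664780076618215
```

Slid freely; keep sliding until the stop answers.

```bash
python3 -m pendant '[[1,0.004,0,0,0,0,0],[1,0.008,0,0,0,0,0],[1,0.012,0,0,0,0,0],[1,0.012,0,0,0,0,0]]' 25; python3 - <<'E'
from h import *
tb(); goto(PP(0,0,0),PO)
s=st();F=np.array(s['ft_force']);print('F along U,N',F@U,F@N)
E
```

```text
time: 32.12
ee_pos: [0.5968, -0.094, 0.0858]
eef_rot: [0.671, 0.721, -0.118, 0.128]
ft_force: [-0.4, -2.2, 5.1]
width: 0.0608
grip_force: 25.0
tcp box mm [ 6.  -0.3 85.8] F box [ 2.1 -0.6  5.1] w 60.8 t 32.12 q [ 0.4   0.49 -0.64  1.72  0.7   1.16 -0.45]
row [-0.0087, 0.0009, -0.0001] [0.0008, 0.0001, -0.0004] t 32.12
F along U,N 3.749236003327691 4.02153065989984
```

```bash
python3 -m pendant '[[1,0.004,0,0,0,0,0],[1,0.008,0,0,0,0,0],[1,0.008,0,0,0,0,0]]' 25; python3 - <<'E'
from h import *
tb(); goto(PP(0,0,0),PO)
s=st();F=np.array(s['ft_force']);print('F along U,N',F@U,F@N)
E
```

```text
time: 32.5
ee_pos: [0.5966, -0.0923, 0.0851]
eef_rot: [0.671, 0.721, -0.118, 0.128]
ft_force: [1.0, -3.5, 6.0]
width: 0.0607
grip_force: 25.0
tcp box mm [ 4.3 -0.3 85.1] F box [3.6 0.7 6. ] w 60.7 t 32.5 q [ 0.4   0.49 -0.64  1.72  0.7   1.16 -0.45]
row [-0.0148, 0.0009, -0.0002] [0.0008, 0.0005, -0.0006] t 32.5
F along U,N 5.409698087911067 4.44206474444673
```

```bash
python3 -m pendant '[[1,0.004,0,0,0,0,0],[1,0.01,0,0,0,0,0],[1,0.01,0,0,0,0,0]]' 25; python3 - <<'E'
from h import *
tb(); goto(PP(0,0,0),PO)
s=st();F=np.array(s['ft_force']);print('F along U,N',F@U,F@N)
E
```

```text
time: 32.88
ee_pos: [0.5966, -0.092, 0.085]
eef_rot: [0.671, 0.72, -0.119, 0.129]
ft_force: [-0.8, -9.2, 10.9]
width: 0.0608
grip_force: 25.0
tcp box mm [ 4.  -0.3 85. ] F box [ 9.1 -1.5 10.9] w 60.8 t 32.88 q [ 0.4   0.5  -0.64  1.72  0.71  1.17 -0.46]
row [-0.0157, 0.0009, -0.0001] [0.0005, 0.0022, -0.0015] t 32.88
F along U,N 12.249225483471136 7.108276838106503
```

```bash
python3 -m pendant '[[1,-0.004,0,-0.002,0,0,0],[0,-0.004,0,-0.002,0,0,0],[-1,-0.004,0,-0.002,0,0,0],[-1,-0.004,0,-0.002,0,0,0],[-1,-0.004,0,-0.002,0,0,0],[-1,-0.004,0,-0.002,0,0,0]]' 25; python3 - <<'E'
from h import *
tb()
E
```

```text
time: 33.62
ee_pos: [0.5961, -0.0894, 0.0844]
eef_rot: [0.671, 0.721, -0.118, 0.127]
ft_force: [0.4, 0.4, -0.6]
width: 0.0857
grip_force: 0.0
tcp box mm [ 1.4 -0.6 84.4] F box [-0.4  0.5 -0.6] w 85.7 t 33.62 q [ 0.4   0.5  -0.64  1.72  0.7   1.17 -0.45]
```

```bash
python3 -m pendant '[[-1,0,0,-0.04,0,0,0],[-1,0,0,-0.1,0,0,0],[-1,0,0,-0.2,0,0,0],[-1,0,0,-0.35,0,0,0],[-1,0,0,-0.45,0,0,0],[-1,0,0,-0.45,0,0,0]]' 25; python3 - <<'E'
from h import *
tb(); snap('wrist','w11'); snap('top','t11'); snap('scene','s11')
P=B(-36,0,45)
for k in('t11','w11'):
    hsv=cv2.cvtColor(cv2.imread(f'pics/{k}.png'),cv2.COLOR_BGR2HSV)
    m=((hsv[...,0]>19)&(hsv[...,0]<35)&(hsv[...,1]>130)&(hsv[...,2]>70)).astype(np.uint8)
    n,l,s,c=cv2.connectedComponentsWithStats(m); print(k,[(s[i].tolist(),c[i].round(1).tolist()) for i in range(1,n) if s[i,4]>150])
    print('pred top face',proj(k,np.array([P+a*U+b*by+.032*N for a,b in((0,-.031),(0,.031),(.112,.031),(.112,-.031))])).round().tolist())
E
```

```text
time: 34.38
ee_pos: [0.5939, -0.0416, 0.2152]
eef_rot: [0.67, 0.722, -0.116, 0.129]
ft_force: [-0.3, 0.5, -0.6]
width: 0.087
grip_force: 0.0
tcp box mm [-46.4   0.7 215.2] F box [-0.5 -0.2 -0.6] w 87.0 t 34.38 q [ 0.37  0.36 -0.71  1.6   0.59  1.39 -0.39]
t11 [([21, 0, 38, 338, 5358], [39.9, 172.3]), ([497, 73, 32, 153, 964], [512.8, 150.0])]
pred top face [[385.0, 210.0], [381.0, 178.0], [440.0, 167.0], [444.0, 199.0]]
w11 [([284, 173, 85, 72, 2421], [321.8, 191.7]), ([284, 253, 83, 63, 283], [323.2, 292.4])]
pred top face [[281.0, 172.0], [370.0, 172.0], [366.0, 319.0], [286.0, 319.0]]
```

```bash
python3 - <<'E'
from h import *
print(r.close_job())
E
```

```text
the job is handed in; nothing more can be done
None
```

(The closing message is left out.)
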